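# Clear the bench block: knob to its tray, chips to scrap

## Robot

A 6-joint arm with a two-finger parallel gripper is mounted at the origin on the work surface. World frame = base frame: x ahead of the robot, y to its left, z up, the work surface at z = 0. Lengths are in m, angles in rad, forces in N, time in s.
With the tool pointing down it reaches from about 0.325 to 1 m from the base axis. Payload 5.1 kg.
Tool frame: the origin (TCP) lies at the very end of the fingers, on their centre line; the grasp point (between the pads) lies 19 mm behind it (bot.hold_point_z is the distance from the TCP to the grasp point, in m); z points along the fingers, y is the direction in which the jaws open and shut (so a half turn about z gives the same grasp; the last joint's range is limited). The gripper opens to 85 mm and grips with 20 to 120 N. Pads are 22 mm wide; open, the fingers measure 114 mm over their backs; the gripper's body (76 mm by 85 mm) begins 54 mm behind the grasp point. The pads swing forward as they close: fully open they stand 13 mm farther back than shut.
Start: joints at [1.217, 0.124, 1.65, -0, 1.367, -0.083], TCP at [0.174, 0.626, 0.231] pointing down, gripper open.
Joint ranges: [-2.61, 2.61], [-1.02, 2.33], [0.03, 2.71], [-1.35, 4.49], [0.32, 2.68], [-2.91, 2.91]. Speed limits (rad/s): [2.57, 2.57, 3.14, 3.14, 3.14, 3.14].

## Interface

Orientations are given as a unit quaternion [w, x, y, z].
In Python, from cell import bot gives the robot as it stands.
- The arm moves only by the tool drive_tool, never from a script. Its argument "series" is a list of rows, each a list of 6 numbers: the shift along the world's x, y, z in mm, then the turn, a rotation vector about the world's x, y, z in degrees. A call has 1 to 10 rows; each row is the pose to reach, as a shift and turn from the pose measured when the call began; what a row does not reach only later rows make up. A row lasts 1/10 s, in which the tool goes at most 50 mm and 8.59 degrees, less where a joint would pass 70% of its speed; a pose out of reach is approached as far as the arm can. A call with a gripper value outside its range is refused whole. "grip" is the finger opening in mm, from 0 to 85.4, set as the call begins (left out, the last holds). The fingers move at their own pace and stop on an object; the grip force is fixed at half the most. Time passes only in rows, so rows that repeat a pose let the fingers close. It gives the time, the measured TCP pose, the force and the opening at its end, in the units of the state.
- bot.get_state(): the state, without advancing time (a new reading comes with each control period).
- bot.read_camera(name): name is "scene" or "side" or "wrist"; returns (picture, depth): 400x640x3 uint8, red, green, blue; 400x640 float32, m along the optical axis (not along the pixel's ray), 0 where there is no reading.
- bot.camera_model(name): a dict with "intrinsics" (3x3 intrinsics, pixels), "R" (3x3) and "t" (3): a world point X has camera coordinates R X + t; the wrist camera has in their place "tool_from_camera" (4x4, takes a point from camera to tool coordinates, whose origin is the TCP and whose axes are the flange's). Camera axes: x right, y down, z forward; pixel columns grow to the right and rows downward; lengths in m; the calibration is good to about 2 mm. A picture is of the moment at which its call begins: read the wrist's pose just before it. camera_model takes no time and is no camera call.
- bot.job_done(): hands the job in, once; it reports no verdict.
The state is a dict: "t": time; "qpos": joint angles; "joint_velocities": joint speeds; "effort": joint torques, N m; "tcp_pos": TCP position; "ee_rot": TCP orientation; "ft_force": force on the tool from outside, world axes, zero at the start; "wrist_torque": the same for the moment, N m; "gripper_width": opening from 0.0 (shut) to 1.0 (fully open).
Only numpy, scipy, OpenCV 4.12 (cv2) and the standard library are available. Lean on these libraries where they do the work, as an engineer would, in place of code of your own. Each camera call takes 0.05 s, during which the arm holds its last target. There are 200 camera calls.

## Task

Clear the steel bench block. First take the finished brass knob off it and set it down gently, upright, in the tray that already holds the finished knobs; then take the leaning scraper and sweep all four chips off the block into the other tray, the one with the sawn-off scrap, keeping the gripper's fingers off the sharp chips. Finally lean the scraper back on its rest as it was, and leave everything else on the bench alone.

Things in the scene. Friction and masses are not known exactly. Their poses are not given: they have to be found in the camera images.
- block: fixed steel bench block, 160 (its x) x 150 (its y) x 45 high; origin at the centre of its underside. Its top carries one brass knob and four brass chips. A tray stands against its +y side and another against its -y side
- knob_1: the finished brass drawer knob that stands on the block, among the chips: turned, 48 high, foot 30 diameter, neck 16, round head 28 diameter from 29 to 44 above its foot; origin at the centre of its foot, z up
- knob_2: finished knob like knob_1, standing in one of the trays; this tray is the one for finished knobs
- knob_3: finished knob like knob_1, standing in the same tray as knob_2, about 53 from it along the tray's +y
- offcut: sawn-off brass bar end, 22 x 42 x 20 high (with an 8 mm stub on its +y end), lying in the other tray, which is the one for scrap; origin at the centre of its underside
- tray_1: fixed open grey tray on the block's +y side: 160 (its x) x 120 (its y) x 30 high outside, walls and floor 3 thick, inner size 154 x 114; touches the block; origin at the centre of its underside. Identical to tray_2; its contents tell which it is
- tray_2: the same tray on the block's -y side
- scraper: scraper block: steel blade 110 wide (its y), 4 thick, from z = 0 to 28; wooden bar 110 x 22 (x) x 20 from z = 25 to 45; wooden handle 36 (y) x 22 (x) from z = 45 to 120. Origin at the middle of the blade's edge, z along the handle. At the start it leans on its rest, handle end towards the robot, 35 degrees from vertical; 160 g
- rest: fixed wooden rest with a sloping back board 120 wide and a ledge; origin at the centre of its underside on the bench; its x points away from the robot. The sloping board supports the bar and lower handle, up to 70 along the scraper; the rest of the handle stands free
- rest_seat (a point): point on the ledge, 30 above the rest's origin, where the scraper's origin lies when it is home (axes as the rest's; the seated scraper is turned from them by -35 degrees about y, so that its handle leans to the rest's -x)
- chip_1: sharp brass chip, 14 x 10 x 8 high, loose on top of the block; origin at the centre of its underside
- chip_2: sharp brass chip, 12 x 12 x 7 high, loose on top of the block; origin at the centre of its underside
- chip_3: sharp brass chip, 16 x 9 x 8 high, loose on top of the block; origin at the centre of its underside
- chip_4: sharp brass chip, 11 x 13 x 9 high, loose on top of the block; origin at the centre of its underside
- hammer: bystander on the bench: hammer lying on its side, about 280 long; to be left alone
- screwdriver: bystander on the bench: screwdriver lying down, about 200 long; to be left alone
- jar: bystander on the bench: amber jar, 60 diameter, 80 high; to be left alone
- bar_end: bystander on the bench: short upright steel bar end, 38 diameter, 55 high; to be left alone
- pine_block: bystander on the bench: pine block 70 x 45 x 30; to be left alone

How it is judged:
On the way, in this order (a step that is already met when the one before it is completed fails the run):
1. the knob from the block stands released in the tray with the finished knobs ((((x of knob_2 in the frame of tray_1 between -0.077 and 0.077 m and y of knob_2 in the frame of tray_1 between -0.057 and 0.057 m and z of knob_2 in the frame of tray_1 below 0.032 m) and (x of knob_1 in the frame of tray_1 between -0.077 and 0.077 m and y of knob_1 in the frame of tray_1 between -0.057 and 0.057 m and z of knob_1 in the frame of tray_1 below 0.032 m)) or ((x of knob_2 in the frame of tray_2 between -0.077 and 0.077 m and y of knob_2 in the frame of tray_2 between -0.057 and 0.057 m and z of knob_2 in the frame of tray_2 below 0.032 m) and (x of knob_1 in the frame of tray_2 between -0.077 and 0.077 m and y of knob_1 in the frame of tray_2 between -0.057 and 0.057 m and z of knob_1 in the frame of tray_2 below 0.032 m))) and angle between knob_1's own z axis and vertical below 0.2 rad and linear speed of knob_1 below 0.05 m/s and contact force between the fingers and knob_1 below 0.1 N), for 0.2 s.
2. the scraper is held in the gripper, more than 80 mm away from its seat (distance between scraper and rest_seat above 0.08 m and contact force between the fingers and scraper above 1 N), for 0.1 s.
3. all four chips lie in the scrap tray while the scraper is still in the gripper ((((x of offcut in the frame of tray_2 between -0.077 and 0.077 m and y of offcut in the frame of tray_2 between -0.057 and 0.057 m and z of offcut in the frame of tray_2 below 0.032 m) and (x of chip_1 in the frame of tray_2 between -0.077 and 0.077 m and y of chip_1 in the frame of tray_2 between -0.057 and 0.057 m and z of chip_1 in the frame of tray_2 below 0.032 m) and (x of chip_2 in the frame of tray_2 between -0.077 and 0.077 m and y of chip_2 in the frame of tray_2 between -0.057 and 0.057 m and z of chip_2 in the frame of tray_2 below 0.032 m) and (x of chip_3 in the frame of tray_2 between -0.077 and 0.077 m and y of chip_3 in the frame of tray_2 between -0.057 and 0.057 m and z of chip_3 in the frame of tray_2 below 0.032 m) and (x of chip_4 in the frame of tray_2 between -0.077 and 0.077 m and y of chip_4 in the frame of tray_2 between -0.057 and 0.057 m and z of chip_4 in the frame of tray_2 below 0.032 m)) or ((x of offcut in the frame of tray_1 between -0.077 and 0.077 m and y of offcut in the frame of tray_1 between -0.057 and 0.057 m and z of offcut in the frame of tray_1 below 0.032 m) and (x of chip_1 in the frame of tray_1 between -0.077 and 0.077 m and y of chip_1 in the frame of tray_1 between -0.057 and 0.057 m and z of chip_1 in the frame of tray_1 below 0.032 m) and (x of chip_2 in the frame of tray_1 between -0.077 and 0.077 m and y of chip_2 in the frame of tray_1 between -0.057 and 0.057 m and z of chip_2 in the frame of tray_1 below 0.032 m) and (x of chip_3 in the frame of tray_1 between -0.077 and 0.077 m and y of chip_3 in the frame of tray_1 between -0.057 and 0.057 m and z of chip_3 in the frame of tray_1 below 0.032 m) and (x of chip_4 in the frame of tray_1 between -0.077 and 0.077 m and y of chip_4 in the frame of tray_1 between -0.057 and 0.057 m and z of chip_4 in the frame of tray_1 below 0.032 m))) and contact force between the fingers and scraper above 1 N), for 0.1 s.
At the end, for the whole second after the job is handed in: All three knobs in the tray that held two, the moved one upright within 0.2 rad; four chips and the offcut in the other tray; scraper leaning on its rest, origin within 20 mm of the seat, 0.48 to 0.74 rad from vertical, square within 0.2 rad; all still (under 30 mm/s) ((((x of knob_2 in the frame of tray_1 between -0.077 and 0.077 m and y of knob_2 in the frame of tray_1 between -0.057 and 0.057 m and z of knob_2 in the frame of tray_1 below 0.032 m) and (x of knob_1 in the frame of tray_1 between -0.077 and 0.077 m and y of knob_1 in the frame of tray_1 between -0.057 and 0.057 m and z of knob_1 in the frame of tray_1 below 0.032 m) and (x of knob_3 in the frame of tray_1 between -0.077 and 0.077 m and y of knob_3 in the frame of tray_1 between -0.057 and 0.057 m and z of knob_3 in the frame of tray_1 below 0.032 m) and (x of offcut in the frame of tray_2 between -0.077 and 0.077 m and y of offcut in the frame of tray_2 between -0.057 and 0.057 m and z of offcut in the frame of tray_2 below 0.032 m) and (x of chip_1 in the frame of tray_2 between -0.077 and 0.077 m and y of chip_1 in the frame of tray_2 between -0.057 and 0.057 m and z of chip_1 in the frame of tray_2 below 0.032 m) and (x of chip_2 in the frame of tray_2 between -0.077 and 0.077 m and y of chip_2 in the frame of tray_2 between -0.057 and 0.057 m and z of chip_2 in the frame of tray_2 below 0.032 m) and (x of chip_3 in the frame of tray_2 between -0.077 and 0.077 m and y of chip_3 in the frame of tray_2 between -0.057 and 0.057 m and z of chip_3 in the frame of tray_2 below 0.032 m) and (x of chip_4 in the frame of tray_2 between -0.077 and 0.077 m and y of chip_4 in the frame of tray_2 between -0.057 and 0.057 m and z of chip_4 in the frame of tray_2 below 0.032 m)) or ((x of knob_2 in the frame of tray_2 between -0.077 and 0.077 m and y of knob_2 in the frame of tray_2 between -0.057 and 0.057 m and z of knob_2 in the frame of tray_2 below 0.032 m) and (x of knob_1 in the frame of tray_2 between -0.077 and 0.077 m and y of knob_1 in the frame of tray_2 between -0.057 and 0.057 m and z of knob_1 in the frame of tray_2 below 0.032 m) and (x of knob_3 in the frame of tray_2 between -0.077 and 0.077 m and y of knob_3 in the frame of tray_2 between -0.057 and 0.057 m and z of knob_3 in the frame of tray_2 below 0.032 m) and (x of offcut in the frame of tray_1 between -0.077 and 0.077 m and y of offcut in the frame of tray_1 between -0.057 and 0.057 m and z of offcut in the frame of tray_1 below 0.032 m) and (x of chip_1 in the frame of tray_1 between -0.077 and 0.077 m and y of chip_1 in the frame of tray_1 between -0.057 and 0.057 m and z of chip_1 in the frame of tray_1 below 0.032 m) and (x of chip_2 in the frame of tray_1 between -0.077 and 0.077 m and y of chip_2 in the frame of tray_1 between -0.057 and 0.057 m and z of chip_2 in the frame of tray_1 below 0.032 m) and (x of chip_3 in the frame of tray_1 between -0.077 and 0.077 m and y of chip_3 in the frame of tray_1 between -0.057 and 0.057 m and z of chip_3 in the frame of tray_1 below 0.032 m) and (x of chip_4 in the frame of tray_1 between -0.077 and 0.077 m and y of chip_4 in the frame of tray_1 between -0.057 and 0.057 m and z of chip_4 in the frame of tray_1 below 0.032 m))) and angle between knob_1's own z axis and vertical below 0.2 rad and distance between scraper and rest_seat below 0.02 m and angle between scraper's own z axis and vertical between 0.48 and 0.74 rad and angle between the y axis of scraper and the y axis of rest, either way round below 0.2 rad and contact force between scraper and rest above 0.3 N and linear speed of each of knob_1, scraper, chip_1, chip_2, chip_3, chip_4 below 0.03 m/s); the robot touches nothing.
It fails at once if the fingers press on a chip with more than 1 N (contact force between the fingers and chip_1 above 1 N or contact force between the fingers and chip_2 above 1 N or contact force between the fingers and chip_3 above 1 N or contact force between the fingers and chip_4 above 1 N).
It fails at once if the knob is dropped or thrown: over 0.7 m/s while the fingers do not hold it (linear speed of knob_1 above 0.7 m/s and contact force between the fingers and knob_1 below 0.1 N).
It fails at once if a finished knob that stood in the tray is knocked over (angle between any of knob_2, knob_3's own z axis and vertical above 0.6 rad).
It fails at once if a bystander (hammer, screwdriver, jar, bar end, pine block) is moved by more than 30 mm (distance of any of hammer, screwdriver, jar, bar_end, pine_block from where it was at the start of the episode above 0.03 m).
It also fails if it takes over 62 s, if anything falls off the work surface, if the arm or the gripper's body presses on something with over 40 N, if the wrist force passes 120 N, or if a joint passes its speed limit or range.

## Working session

There is one attempt and no reset: what is moved stays moved. The work goes in short steps, Python scripts to look and compute and a tool call to move; the robot and the scene stay as the last step left them, time stands still between calls to the robot, and variables do not carry over. Pictures are saved under pics/ and viewed, about 8 in all and at most 12, crops included, and the job is handed in when it is done.

Besides the shell and the picture viewer there is one more tool, called after "Emit:" as a command line: name --pt "numbers of a row" for each row, then --argument value for the rest. drive_tool: Moves the arm, as the interface text tells. Its arguments: {"type":"object","properties":{"series":{"type":"array"},"grip":{"type":"number"}},"required":["series"]}

```bash
ls; mkdir -p pics; cat > h.py <<'E'
import numpy as np, cv2
from scipy.spatial.transform import Rotation as Ro
from cell import bot
def cam(name):
    s=bot.get_state(); im,d=bot.read_camera(name); m=bot.camera_model(name)
    K=np.array(m["intrinsics"])
    if "R" in m:
        R=np.array(m["R"]).T; c=-R@np.array(m["t"])
    else:
        T=np.array(m["tool_from_camera"]); q=s["ee_rot"]
        Rt=Ro.from_quat([q[1],q[2],q[3],q[0]]).as_matrix()
        R=Rt@T[:3,:3]; c=Rt@T[:3,3]+np.array(s["tcp_pos"])
    return im,d,K,R,c
def pts(d,K,R,c):
    v,u=np.indices(d.shape)
    p=np.stack([(u-K[0,2])/K[0,0]*d,(v-K[1,2])/K[1,1]*d,d],-1)
    P=p@R.T+c; P[d<=0]=np.nan
    return P
def plane(u,v,z,K,R,c):
    r=R@np.array([(u-K[0,2])/K[0,0],(v-K[1,2])/K[1,1],1.]); return c+r*(z-c[2])/r[2]
def proj(X,K,R,c):
    p=R.T@(np.array(X)-c); return (K@p/p[2])[:2]
def save(n,im): cv2.imwrite("pics/"+n+".png",im[...,::-1])
E
python3 - <<'E'
from h import *
print(bot.get_state())
for n in("scene","side"):
    im,d,K,R,c=cam(n); save(n,im); np.savez("pics/"+n,im=im,d=d,K=K,R=R,c=c); print(n,c,R[:,2],K[0,0],(d>0).mean())
E
```

```text
pics
{'t': 0.0, 'qpos': array([ 1.21743985e+00,  1.24515877e-01,  1.65168786e+00,  9.66883619e-07,
        1.36749985e+00, -8.25920285e-02]), 'joint_velocities': array([-7.50749550e-04, -6.44500116e-04, -1.57575842e-03, -6.50118903e-05,
        6.47994594e-04, -8.56197791e-04]), 'effort': array([-2.16042245e-03, -4.23628306e+01, -3.65443254e+01, -2.06331501e-04,
        7.07559142e-03, -7.96885075e-06]), 'tcp_pos': array([0.17366282, 0.62573126, 0.23003786]), 'ee_rot': array([-2.28708716e-04,  1.34969071e-01,  9.90849250e-01, -1.03038703e-03]), 'ft_force': array([ 0.1556766 , -0.07491569,  0.21377925]), 'wrist_torque': array([ 0.0578458 , -0.01692149,  0.0148874 ]), 'gripper_width': 0.9978451413944182}
scene [1.19851554 0.08848722 0.65762172] [-0.72264427 -0.09668201 -0.6844252 ] 380.94207748277086 0.9959140625
side [ 0.09601134 -0.5839526   0.67628095] [ 0.50130188  0.5984331  -0.62495939] 386.2828982622334 0.99581640625
```

View pics/scene.png

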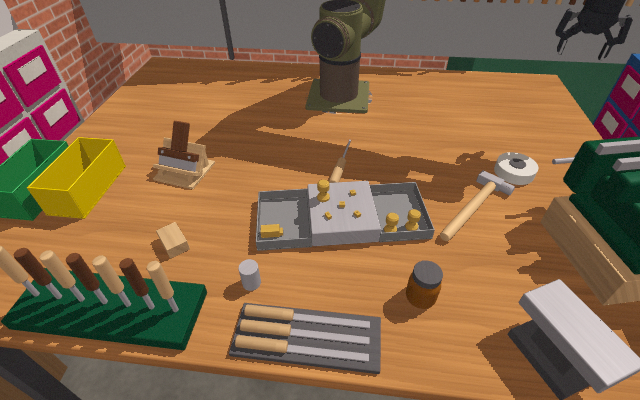

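View pics/side.png

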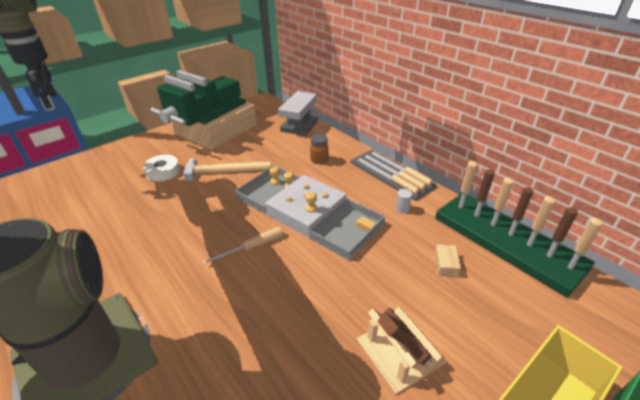

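The scene view shows the block at (343,212) with the knob at (323,190) and chips at (352,193), (341,205), (327,216) and (357,214). The tray with two knobs is on the right (+y), at (392,222) and (414,220). The offcut tray is on the left, at (270,231), and the scraper on its rest is at (182,150). The side view agrees but is blurry.

```bash
python3 - <<'E'
from h import *
for n in("scene","side"):
    z=np.load(f"pics/{n}.npz"); im,d,K,R,c=[z[k] for k in("im","d","K","R","c")]
    P=pts(d,K,R,c); hsv=cv2.cvtColor(im,cv2.COLOR_RGB2HSV)
    print(n)
    reg=(P[...,0]>.35)&(P[...,0]<.85)&(abs(P[...,1])<.4)
    grey=reg&(hsv[...,1]<70)&(abs(P[...,2]-.045)<.008)
    k,lab,st,ce=cv2.connectedComponentsWithStats(grey.astype(np.uint8))
    i=1+st[1:,4].argmax(); Q=P[lab==i]; 
    r=cv2.minAreaRect((Q[:,:2]*1000).astype(np.float32)); print("block",r,np.median(Q[:,2]))
    br=(hsv[...,0]>14)&(hsv[...,0]<30)&(hsv[...,1]>130)&reg&(P[...,2]>.004)
    b=np.array(r[0])/1000
    br&=np.hypot(P[...,0]-b[0],P[...,1]-b[1])<.22
    k,lab,st,ce=cv2.connectedComponentsWithStats(br.astype(np.uint8))
    for i in range(1,k):
        if st[i,4]>8: Q=P[lab==i]; print(st[i,4],ce[i].round(),np.nanmean(Q,0).round(3),"max/min",np.nanmax(Q,0).round(3),np.nanmin(Q,0).round(3))
    # rim of trays
    low=reg&(hsv[...,1]<90)&(P[...,2]>.024)&(P[...,2]<.036)&(np.hypot(P[...,0]-b[0],P[...,1]-b[1])<.25)
    r=cv2.minAreaRect((P[low][:,:2]*1000).astype(np.float32)); print("trays",r)
    if n=="scene":
        # rest
        s=(slice(100,200),slice(140,230)); Q=P[s].reshape(-1,3); h=hsv[s].reshape(-1,3); I=im[s].reshape(-1,3)
        m=(Q[:,2]>.008)
        print("rest all",Q[m].min(0),Q[m].max(0),cv2.minAreaRect((Q[m][:,:2]*1000).astype(np.float32)))
        dk=m&(I.max(1)<120)&(I[:,0]>I[:,2]*1.3); print("dark",dk.sum(),Q[dk].min(0),Q[dk].max(0),Q[dk].mean(0))
E
```

```text
scene
block ((581.4874877929688, 56.49869918823242), (162.91110229492188, 150.08160400390625), 11.313961029052734) 0.04347770337964296
223 [323. 190.] [0.569 0.012 0.072] max/min [0.578 0.024 0.093] [ 0.473 -0.002  0.014]
28 [352. 192.] [0.543 0.078 0.049] max/min [0.549 0.085 0.054] [0.535 0.073 0.043]
27 [342. 204.] [0.587 0.057 0.051] max/min [0.592 0.062 0.055] [0.579 0.051 0.047]
229 [413. 220.] [0.599 0.217 0.032] max/min [0.607 0.231 0.052] [0.584 0.204 0.004]
35 [357. 214.] [0.612 0.093 0.05 ] max/min [0.618 0.1   0.054] [0.605 0.086 0.043]
32 [328. 215.] [0.624 0.029 0.05 ] max/min [0.632 0.036 0.055] [0.615 0.023 0.043]
213 [391. 222.] [0.614 0.169 0.033] max/min [0.623 0.183 0.051] [0.599 0.156 0.006]
250 [271. 230.] [ 0.654 -0.095  0.017] max/min [ 0.665 -0.07   0.025] [ 0.637 -0.119  0.004]
trays ((621.2984008789062, 65.06291198730469), (249.34341430664062, 390.05926513671875), 12.259773254394531)
rest all [ 0.40567441 -0.44428083  0.00800871] [ 0.52164297 -0.31298285  0.13246366] ((458.4151306152344, -377.60650634765625), (124.12944793701172, 110.7083740234375), 80.73468780517578)
dark 801 [ 0.40861307 -0.4357997   0.00920877] [ 0.49619317 -0.32497149  0.13202143] [ 0.4498192  -0.37426268  0.08393902]
side
block ((577.4664916992188, 55.29375457763672), (159.81800842285156, 151.7064666748047), 11.303976058959961) 0.04531255377945764
90 [274. 175.] [0.584 0.211 0.033] max/min [0.595 0.224 0.054] [0.575 0.204 0.007]
63 [289. 177.] [0.602 0.164 0.044] max/min [0.615 0.179 0.053] [0.593 0.155 0.013]
103 [311. 202.] [0.554 0.004 0.075] max/min [0.564 0.017 0.095] [ 0.546 -0.004  0.05 ]
107 [364. 224.] [ 0.641 -0.1    0.02 ] max/min [ 0.656 -0.081  0.027] [ 0.633 -0.121  0.008]
trays ((578.2514038085938, 52.15242004394531), (233.12106323242188, 447.17724609375), 23.2489070892334)
```

Emit:
drive_tool --pt "386 -616 60 0 0 26.8" --pt "386 -616 60 0 0 26.8" --pt "386 -616 60 0 0 26.8" --pt "386 -616 60 0 0 26.8" --pt "386 -616 60 0 0 26.8" --pt "386 -616 60 0 0 26.8" --pt "386 -616 60 0 0 26.8" --pt "386 -616 60 0 0 26.8" --pt "386 -616 60 0 0 26.8" --pt "386 -616 60 0 0 26.8" --grip 70

```text
t: 1.1
tcp_pos: [0.4379, 0.2032, 0.2714]
ee_rot: [0.0, -0.098, 0.995, -0.001]
ft_force: [0.7, 0.1, 0.2]
gripper_width: 0.818
```

```bash
python3 - <<'E'
from h import *
print(np.array(bot.camera_model("wrist")["tool_from_camera"]).round(3),bot.camera_model("wrist")["intrinsics"])
E
```

```text
[[ 0.    -0.962 -0.273  0.07 ]
 [ 1.     0.    -0.    -0.001]
 [ 0.    -0.273  0.962 -0.143]
 [ 0.     0.     0.     1.   ]] [[295.32143542   0.         319.97026779]
 [  0.         295.32143542 197.50521474]
 [  0.           0.           1.        ]]
```

Emit:
drive_tool --pt "110 -160 10 0 0 0" --pt "110 -160 10 0 0 0" --pt "110 -160 10 0 0 0" --pt "110 -160 10 0 0 0" --pt "110 -160 10 0 0 0" --pt "110 -160 10 0 0 0"

```text
t: 1.7
tcp_pos: [0.5479, 0.0423, 0.2806]
ee_rot: [-0.001, -0.097, 0.995, -0.001]
ft_force: [-0.2, 0.5, 0.2]
gripper_width: 0.822
```

```bash
python3 - <<'E'
from h import *
print(bot.get_state()["tcp_pos"])
im,d,K,R,c=cam("wrist"); save("w1",im); np.savez("pics/w1",im=im,d=d,K=K,R=R,c=c)
P=pts(d,K,R,c); hsv=cv2.cvtColor(im,cv2.COLOR_RGB2HSV)
b=np.array([.579,.056]); near=np.hypot(P[...,0]-b[0],P[...,1]-b[1])
grey=(hsv[...,1]<70)&(abs(P[...,2]-.045)<.006)&(near<.15)
Q=P[grey]; r=cv2.minAreaRect((Q[:,:2]*1000).astype(np.float32)); print("block",r,np.median(Q[:,2]))
br=(hsv[...,0]>12)&(hsv[...,0]<32)&(hsv[...,1]>120)&(near<.23)&(P[...,2]>.004)
br=cv2.morphologyEx(br.astype(np.uint8),cv2.MORPH_OPEN,np.ones((3,3)))
k,lab,st,ce=cv2.connectedComponentsWithStats(br)
th=np.radians(11.3); ex=np.array([np.cos(th),np.sin(th)]); ey=np.array([-ex[1],ex[0]])
for i in range(1,k):
    if st[i,4]>20:
        Q=P[lab==i]; zt=np.nanpercentile(Q[:,2],95); T=Q[Q[:,2]>zt-.004]; m=np.median(T,0); mid=(T.max(0)+T.min(0))/2
        print(st[i,4],ce[i].round(),"top",zt.round(4),"mid",mid.round(4),"local",((mid[:2]-b)@ex).round(4),((mid[:2]-b)@ey).round(4),"ext",(T.max(0)-T.min(0)).round(3))
E
```

```text
[0.54789537 0.04229256 0.28061902]
block ((576.0216064453125, 64.9808349609375), (158.51072692871094, 170.54232788085938), 11.38828182220459) 0.045311483256005536
1636 [333.  69.] top 0.0267 mid [0.4235 0.0324 0.0255] local -0.1571 0.0073 ext [0.099 0.03  0.006]
555 [294. 178.] top 0.0943 mid [0.5592 0.0112 0.0927] local -0.0282 -0.0401 ext [0.025 0.025 0.005]
89 [350. 169.] top 0.0545 mid [0.5374 0.0776 0.053 ] local -0.0366 0.0293 ext [0.013 0.013 0.004]
88 [326. 198.] top 0.0557 mid [0.5814 0.0557 0.0548] local 0.0023 -0.0008 ext [0.012 0.013 0.004]
627 [214. 213.] top 0.0244 mid [ 0.6471 -0.1     0.0232] local 0.0362 -0.1663 ext [0.028 0.045 0.005]
559 [436. 220.] top 0.0519 mid [0.5894 0.2168 0.0504] local 0.0417 0.1557 ext [0.026 0.026 0.005]
512 [400. 224.] top 0.0519 mid [0.6054 0.1684 0.0504] local 0.048 0.1051 ext [0.027 0.027 0.005]
88 [300. 221.] top 0.0548 mid [0.6184 0.0288 0.0543] local 0.0333 -0.0344 ext [0.016 0.014 0.006]
82 [348. 221.] top 0.0547 mid [0.6067 0.0916 0.0536] local 0.0341 0.0295 ext [0.014 0.013 0.004]
86 [470. 238.] top 0.0224 mid [0.6104 0.2815 0.0214] local 0.075 0.215 ext [0.016 0.005 0.006]
224 [396. 313.] top 0.0486 mid [0.6428 0.1313 0.2019] local 0.0773 0.0613 ext [0.232 0.146 0.314]
```

View pics/w1.png

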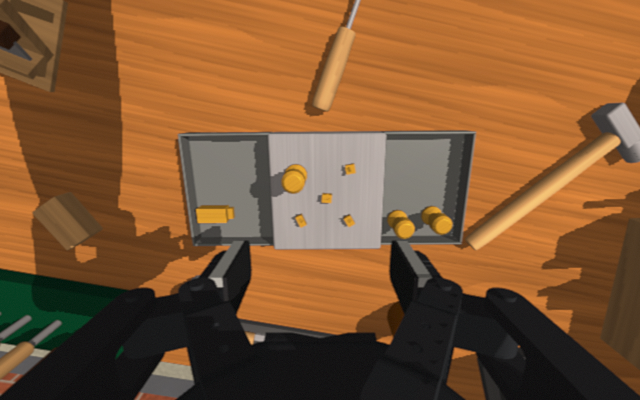

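The wrist view shows the knob at (294,178), four chips at (350,169), (326,198), (300,221) and (348,221), and the block edges at columns 270–384. Knob top is 0.094 measured against 0.093 expected.

Emit:
drive_tool --pt "11 -31 -40 0 0 0" --pt "11 -31 -80 0 0 0" --pt "11 -31 -120 0 0 0" --pt "11 -31 -150 0 0 0" --pt "11 -31 -180 0 0 0" --pt "11 -31 -200 0 0 0" --pt "11 -31 -210 0 0 0" --pt "11 -31 -220 0 0 0" --pt "11 -31 -220 0 0 0"

```text
t: 2.65
tcp_pos: [0.5578, 0.0129, 0.06]
ee_rot: [-0.001, -0.099, 0.995, -0.0]
ft_force: [-0.6, -0.9, -0.6]
gripper_width: 0.817
```

Emit:
drive_tool --pt "0 0 0 0 0 0" --pt "0 0 0 0 0 0" --pt "0 0 0 0 0 0" --pt "0 0 0 0 0 0" --pt "0 0 0 0 0 0" --pt "0 0 0 0 0 0" --pt "0 0 0 0 0 0" --pt "0 0 0 0 0 0" --grip 15

```text
t: 3.45
tcp_pos: [0.5588, 0.0128, 0.0613]
ee_rot: [-0.0, -0.099, 0.995, -0.001]
ft_force: [-1.5, -0.3, 5.6]
gripper_width: 0.305
```

Opening is 26 mm, below the 28 mm head, with an upward force. The pads are above the head's widest part, so I'll regrip 5 mm lower.

Emit:
drive_tool --pt "0 0 0 0 0 0" --pt "0 0 0 0 0 0" --pt "0 0 -3 0 0 0" --pt "0 0 -6 0 0 0" --pt "0 0 -6 0 0 0" --grip 45

```text
t: 3.95
tcp_pos: [0.558, 0.0129, 0.0542]
ee_rot: [-0.001, -0.099, 0.995, -0.0]
ft_force: [-0.0, -0.1, 0.2]
gripper_width: 0.525
```

Emit:
drive_tool --pt "0 0 0 0 0 0" --pt "0 0 0 0 0 0" --pt "0 0 0 0 0 0" --pt "0 0 0 0 0 0" --pt "0 0 0 0 0 0" --pt "0 0 0 0 0 0" --grip 15

```text
t: 4.55
tcp_pos: [0.5579, 0.0129, 0.0542]
ee_rot: [-0.001, -0.099, 0.995, -0.0]
ft_force: [0.6, 0.2, -0.0]
gripper_width: 0.303
```

Emit:
drive_tool --pt "0 0 15 0 0 0" --pt "0 0 40 0 0 0" --pt "-10 35 50 0 0 0" --pt "-22 75 50 0 0 0" --pt "-32 115 50 0 0 0" --pt "-38 150 50 0 0 0" --pt "-42 169 40 0 0 0" --pt "-42 169 20 0 0 0" --pt "-42 169 0 0 0 0" --pt "-42 169 -10 0 0 0"

```text
t: 5.55
tcp_pos: [0.5152, 0.182, 0.0435]
ee_rot: [-0.002, -0.099, 0.995, -0.001]
ft_force: [-0.5, -0.7, -0.1]
gripper_width: 0.306
```

```bash
python3 - <<'E'
from h import *
print(bot.get_state())
im,d,K,R,c=cam("scene"); save("s2",cv2.resize(im[150:270,220:460],None,fx=3,fy=3))
E
```

```text
{'t': 5.55, 'qpos': array([ 2.41626260e-01,  9.51087139e-02,  2.02154931e+00, -6.20427384e-04,
        1.02900125e+00, -1.52683957e+00]), 'joint_velocities': array([-0.00946103,  0.1367463 ,  0.03094814, -0.0002575 , -0.18165028,
        0.00192117]), 'effort': array([ 1.74399172e-01, -3.69207036e+01, -3.21588242e+01,  2.85956812e-03,
        1.94353040e-02,  8.34014168e-05]), 'tcp_pos': array([0.51524553, 0.18203047, 0.04352551]), 'ee_rot': array([-1.97483655e-03, -9.88334374e-02,  9.95101878e-01, -5.52112092e-04]), 'ft_force': array([-0.46697847, -0.72193843, -0.05231531]), 'wrist_torque': array([ 0.01440243,  0.00568566, -0.02298217]), 'gripper_width': 0.30607284009519065}
```

View pics/s2.png

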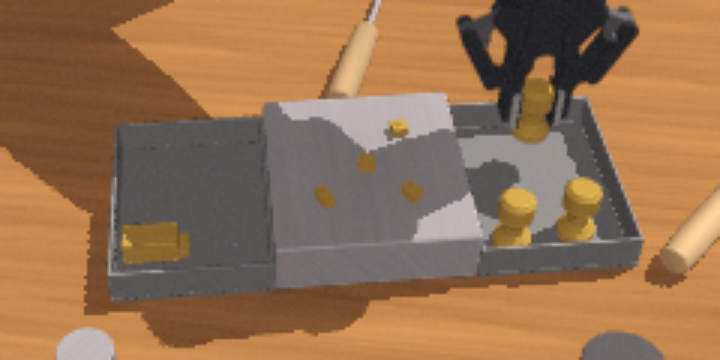

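The knob is held at crop (535,105), inside the knob tray and clear of the two other knobs. Lowering it.

Emit:
drive_tool --pt "0 0 -12 0 0 0" --pt "0 0 -22 0 0 0" --pt "0 0 -28 0 0 0" --pt "0 0 -30 0 0 0" --pt "0 0 -31 0 0 0" --pt "0 0 -31 0 0 0"

```text
t: 6.2
tcp_pos: [0.5151, 0.1817, 0.0119]
ee_rot: [-0.002, -0.099, 0.995, -0.001]
ft_force: [-0.9, -0.4, 1.9]
gripper_width: 0.301
```

Emit:
drive_tool --pt "0 0 0 0 0 0" --pt "0 0 0 0 0 0" --pt "0 0 0 0 0 0" --pt "0 0 0 0 0 0" --pt "0 0 20 0 0 0" --pt "0 0 60 0 0 0" --pt "0 0 110 0 0 0" --pt "0 0 160 0 0 0" --pt "0 -40 200 0 0 0" --pt "0 -90 200 0 0 0" --grip 50

```text
t: 7.2
tcp_pos: [0.5182, 0.0974, 0.2187]
ee_rot: [0.004, -0.101, 0.995, -0.001]
ft_force: [1.3, -1.3, 0.8]
gripper_width: 0.59
```

Emit:
drive_tool --pt "0 -50 10 0 0 0" --pt "-5 -100 20 0 0 0" --pt "-10 -150 30 0 0 0" --pt "-15 -200 30 0 0 -4" --pt "-20 -250 30 0 0 -8" --pt "-25 -300 30 0 0 -12" --pt "-30 -350 30 0 0 -16" --pt "-35 -400 30 0 0 -20" --pt "-35 -430 30 0 0 -20" --pt "-35 -430 30 0 0 -20"

```text
t: 8.2
tcp_pos: [0.4823, -0.3365, 0.2482]
ee_rot: [0.003, 0.076, 0.997, -0.002]
ft_force: [-0.0, -0.1, -0.6]
gripper_width: 0.587
```

```bash
python3 - <<'E'
from h import *
s=bot.get_state();print(s["tcp_pos"],s["ee_rot"],s["qpos"].round(2))
im,d,K,R,c=cam("wrist"); save("w2",im); np.savez("pics/w2",im=im,d=d,K=K,R=R,c=c)
im,d,K,R,c=cam("scene"); P=pts(d,K,R,c); np.savez("pics/s3",im=im,d=d,K=K,R=R,c=c)
m=np.hypot(P[...,0]-.515,P[...,1]-.182)<.03
Q=P[m&(P[...,2]>.03)]; print("knob top",Q.max(0),Q.min(0)); save("s3",cv2.resize(im[150:270,220:460],None,fx=3,fy=3))
E
```

```text
[ 0.48233509 -0.33647697  0.24823576] [ 0.00317587  0.07604487  0.99709815 -0.00154081] [-0.7  -0.03  1.78  0.    1.38 -2.12]
knob top [0.53451041 0.19446181 0.05137029] [0.50919613 0.16700261 0.03073658]
```

View pics/w2.png

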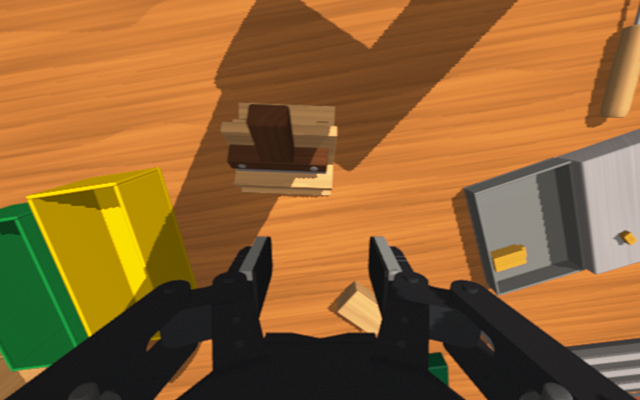

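The wrist view shows the scraper handle's top end at (270,105), the dark bar at (278,158) and rest edges at columns 222–335. Nothing stands near the handle.

```bash
python3 - <<'E'
from h import *
for n in("w2","s3"):
    z=np.load(f"pics/{n}.npz"); im,d,K,R,c=[z[k] for k in("im","d","K","R","c")]
    P=pts(d,K,R,c); I=im.astype(int)
    near=(np.hypot(P[...,0]-.45,P[...,1]+.374)<.11)
    dk=near&(P[...,2]>.035)&(I.max(-1)<125)&(I[...,0]-I[...,2]>18)&(I[...,1]<75)
    k,lab,st,ce=cv2.connectedComponentsWithStats(dk.astype(np.uint8)); i=1+st[1:,4].argmax(); 
    Q=P[lab==i]; print(n,"dark",len(Q),ce[i],Q.min(0).round(3),Q.max(0).round(3))
    # handle part: z above 0.085
    H=Q[(Q[:,2]>.085)]
    # bar front: bar's long edge direction
    B=Q[(Q[:,2]<.075)]; print("barN",len(B))
    if len(B)>30:
        m=B.mean(0); w=np.linalg.svd(B-m,full_matrices=False)[2]; print("bar mid",((B.max(0)+B.min(0))/2).round(4),"dir",w[0].round(3), "len",np.ptp((B-m)@w[0]).round(4),"normal",w[2].round(3))
    # upper face by plane RANSAC
    rng=np.random.default_rng(0); best=None
    for _ in range(500):
        a=H[rng.choice(len(H),3,False)]; nn=np.cross(a[1]-a[0],a[2]-a[0]); l=np.linalg.norm(nn)
        if l<1e-6: continue
        nn/=l; inl=abs((H-a[0])@nn)<.0015
        if best is None or inl.sum()>best.sum(): best=inl
    F=H[best]; m=F.mean(0); w=np.linalg.svd(F-m)[2]; nn=w[2]*np.sign(w[2][2]); print("face",len(F),len(H),"n",nn.round(3),"tilt",np.degrees(np.arccos(nn[2])).round(1),"yaw",np.degrees(np.arctan2(nn[1],nn[0])).round(1),"mid",((F.max(0)+F.min(0))/2).round(4),m.round(4),"min",F.min(0).round(4),"max",F.max(0).round(4))
    # rest box outline
    rm=near&(P[...,2]>.006); print("rest",cv2.minAreaRect((P[rm][:,:2]*1000).astype(np.float32)))
E
```

```text
w2 dark 3945 [272.31381496 143.05855513] [ 0.397 -0.437  0.045] [ 0.477 -0.326  0.136]
barN 1638
bar mid [ 0.4537 -0.3814  0.0601] dir [ 0.191  0.982 -0.004] len 0.1127 normal [ 0.155 -0.035 -0.987]
face 1252 2116 n [ 0.802 -0.148  0.579] tilt 54.6 yaw -10.5 mid [ 0.432  -0.3772  0.1103] [ 0.4303 -0.3766  0.1137] min [ 0.4114 -0.397   0.0851] max [ 0.4525 -0.3574  0.1355]
rest ((458.3159484863281, -352.9749755859375), (174.41488647460938, 115.1323013305664), 79.07772064208984)
s3 dark 796 [179.07035176 143.33417085] [ 0.407 -0.436  0.047] [ 0.481 -0.325  0.132]
barN 363
bar mid [ 0.458  -0.3808  0.0608] dir [ 0.151  0.988 -0.022] len 0.1116 normal [-0.556  0.067 -0.828]
face 195 363 n [ 0.794 -0.158  0.587] tilt 54.1 yaw -11.2 mid [ 0.4345 -0.3764  0.1089] [ 0.4342 -0.376   0.1094] min [ 0.4156 -0.3965  0.0855] max [ 0.4533 -0.3563  0.1324]
rest ((461.777587890625, -352.7266845703125), (172.13658142089844, 115.32026672363281), 78.83623504638672)
```

```bash
cat >> h.py <<'E'
def delta(R2,p2):
    s=bot.get_state(); q=s["ee_rot"]; R1=Ro.from_quat([q[1],q[2],q[3],q[0]])
    rv=(Ro.from_matrix(R2)*R1.inv()).as_rotvec(degrees=True)
    return ((np.array(p2)-s["tcp_pos"])*1000).round(1), rv.round(2)
def toolR(yaw,tilt):  # scraper frame yaw (deg), lean toward -x (deg); tool z=-handle, tool y=scraper y
    S=(Ro.from_euler('z',yaw,degrees=True)*Ro.from_euler('y',-tilt,degrees=True)).as_matrix()
    return np.column_stack([-S[:,0],S[:,1],-S[:,2]]),S
E
python3 - <<'E'
from h import *
R,S=toolR(-11,35); o=np.array([.4746,-.3849,.030])
print(S.round(3)); print("pre",delta(R,o+.168*S[:,2])); print("grasp",delta(R,o+.078*S[:,2]))
E
```

```text
[[ 0.804  0.191 -0.563]
 [-0.156  0.982  0.109]
 [ 0.574 -0.     0.819]]
pre (array([-102.9,  -33.5,  -80.6]), array([ -5.82, -34.15,  -2.38]))
grasp (array([ -52.2,  -43.3, -154.3]), array([ -5.82, -34.15,  -2.38]))
```

Emit:
drive_tool --pt "-45 -10 0 -1 -6 -0.4" --pt "-80 -20 0 -2 -13 -0.9" --pt "-103 -34 0 -3.3 -19.5 -1.4" --pt "-103 -34 -25 -4.4 -26 -1.8" --pt "-103 -34 -50 -5.5 -32 -2.2" --pt "-103 -34 -81 -5.8 -34.2 -2.4" --pt "-103 -34 -81 -5.8 -34.2 -2.4" --pt "-103 -34 -81 -5.8 -34.2 -2.4" --grip 65

```text
t: 9.1
tcp_pos: [0.3804, -0.3661, 0.1675]
ee_rot: [0.3, 0.091, 0.949, -0.028]
ft_force: [0.8, -0.8, 1.4]
gripper_width: 0.761
```

```bash
python3 - <<'E'
from h import *
R,S=toolR(-11,35); o=np.array([.4746,-.3849,.030])
print("grasp",delta(R,o+.078*S[:,2]),bot.get_state()["qpos"].round(2))
im,d,K,Rr,c=cam("wrist"); save("w3",im)
E
```

```text
grasp (array([ 50.3, -10.2, -73.6]), array([-0.07,  0.03, -0.05])) [-1.11 -0.36  2.29  0.62  0.92 -2.8 ]
```

View pics/w3.png

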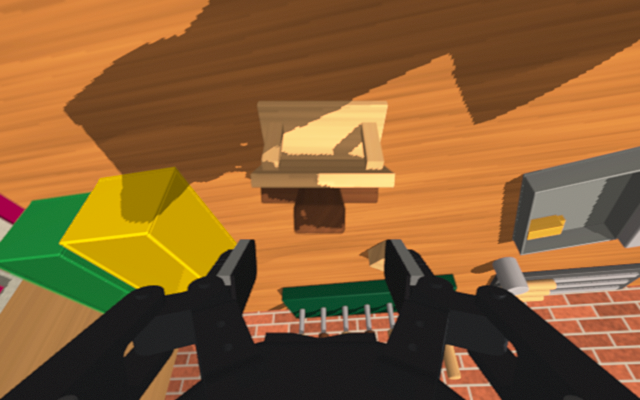

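The handle end is at (320,215), centred between the fingers at columns 245–400. Advancing along the handle.

Emit:
drive_tool --pt "10 -2 -15 0 0 0" --pt "20 -4 -29 0 0 0" --pt "30 -6 -44 0 0 0" --pt "40 -8 -59 0 0 0" --pt "46 -9 -68 0 0 0" --pt "50 -10 -73 0 0 0" --pt "50 -10 -73 0 0 0" --pt "50 -10 -73 0 0 0"

```text
t: 9.95
tcp_pos: [0.4315, -0.3777, 0.0974]
ee_rot: [0.301, 0.09, 0.949, -0.03]
ft_force: [0.5, -0.1, -0.3]
gripper_width: 0.762
```

Emit:
drive_tool --pt "0 0 0 0 0 0" --pt "0 0 0 0 0 0" --pt "0 0 0 0 0 0" --pt "0 0 0 0 0 0" --pt "0 0 0 0 0 0" --pt "0 0 0 0 0 0" --grip 20

```text
t: 10.55
tcp_pos: [0.4316, -0.3781, 0.0984]
ee_rot: [0.301, 0.09, 0.949, -0.03]
ft_force: [-3.2, 2.0, 6.4]
gripper_width: 0.412
```

Emit:
drive_tool --pt "1 0 10 0 0 0" --pt "3 0 30 0 0 0" --pt "5 0 60 0 0 0" --pt "10 0 90 0 0 0" --pt "20 0 120 0 0 0" --pt "40 0 140 0 6 0" --pt "70 20 150 0 12 0" --pt "100 50 150 0 18 0" --pt "120 90 150 0 24 0" --pt "120 90 150 0 24 0"

```text
t: 11.55
tcp_pos: [0.5559, -0.2828, 0.2492]
ee_rot: [0.098, 0.078, 0.991, -0.047]
ft_force: [-0.5, -0.4, -3.0]
gripper_width: 0.416
```

```bash
python3 - <<'E'
from h import *
th=np.radians(11.3); ex=np.array([np.cos(th),np.sin(th),0]); ey=np.array([-ex[1],ex[0],0]); b=np.array([.577,.056,.045])
R,S=toolR(11.3-90,0); print(S.round(3))
R2,S2=toolR(-78.7,0)
for n,y in(("start",.066),("end",-.09)):
    p=b+.003*ex+y*ey+np.array([0,0,.0815]); print(n,p.round(4),delta(R,p))
print(bot.get_state()["qpos"].round(2))
im,d,K,Rr,c=cam("scene"); save("s4",im[60:300,100:460]); np.savez("pics/s4",im=im,d=d,K=K,R=Rr,c=c)
E
```

```text
[[ 0.196  0.981  0.   ]
 [-0.981  0.196 -0.   ]
 [-0.     0.     1.   ]]
start [0.567  0.1213 0.1265] (array([  11.1,  404.1, -122.7]), array([ 12.03,   5.55, -69.42]))
end [ 0.5976 -0.0317  0.1265] (array([  41.7,  251.1, -122.7]), array([ 12.03,   5.55, -69.42]))
[-0.56 -0.07  1.83  0.01  1.17 -1.98]
```

View pics/s4.png

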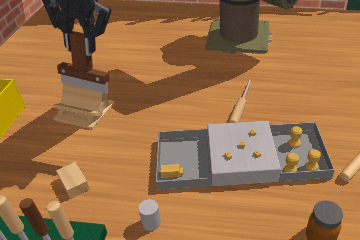

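The scraper hangs vertically from the gripper at (80,70) and knob_1 stands at (296,135) in the crop, in its tray with the other two. Carrying it to the start of the sweep.

Emit:
drive_tool --pt "10 40 -10 1.2 0.5 -7" --pt "10 85 -20 2.5 1 -14" --pt "10 130 -30 4 1.6 -21.5" --pt "10 175 -40 5.2 2.2 -28.5" --pt "10 220 -40 6.5 2.8 -36" --pt "10 265 -40 7.7 3.3 -43.5" --pt "10 310 -40 9 4 -51" --pt "11 350 -40 10 4.6 -58.5" --pt "11 385 -40 11.2 5.2 -66" --pt "11 400 -50 12 5.5 -69.4"

```text
t: 12.6
tcp_pos: [0.5656, 0.1162, 0.1996]
ee_rot: [0.0, 0.636, 0.772, 0.001]
ft_force: [0.6, -0.5, -2.1]
gripper_width: 0.415
```

```bash
python3 - <<'E'
from h import *
R,S=toolR(-78.7,0); print(delta(R,[.567,.1213,.1265]), bot.get_state()["qpos"].round(2), bot.get_state()["ft_force"])
E
```

```text
(array([  1.4,   5.1, -73.1]), array([-0.06,  0.1 ,  0.29])) [ 0.11 -0.01  1.85  0.    1.31 -0.08] [ 0.58654549 -0.51388579 -2.05892884]
```

Emit:
drive_tool --pt "1 5 -30 0 0 0.3" --pt "1 5 -50 0 0 0.3" --pt "1 5 -60 0 0 0.3" --pt "1 5 -66 0 0 0.3" --pt "1 5 -66 0 0 0.3"

```text
t: 13.1
tcp_pos: [0.5663, 0.1204, 0.1332]
ee_rot: [0.0, 0.635, 0.773, 0.001]
ft_force: [0.5, 0.3, -0.4]
gripper_width: 0.41
```

Emit:
drive_tool --pt "0 0 -1 0 0 0" --pt "0 0 -2 0 0 0" --pt "0 0 -3 0 0 0" --pt "0 0 -3 0 0 0"

```text
t: 13.5
tcp_pos: [0.5665, 0.1204, 0.1305]
ee_rot: [0.0, 0.635, 0.773, 0.001]
ft_force: [0.5, 0.1, -1.6]
gripper_width: 0.415
```

Emit:
drive_tool --pt "0 0 -1 0 0 0" --pt "0 0 -2 0 0 0" --pt "0 0 -2 0 0 0"

```text
t: 13.8
tcp_pos: [0.5664, 0.1204, 0.1284]
ee_rot: [0.0, 0.634, 0.773, 0.001]
ft_force: [0.2, -0.6, -1.9]
gripper_width: 0.413
```

Emit:
drive_tool --pt "0 0 -1 0 0 0" --pt "0 0 -2 0 0 0" --pt "0 0 -2 0 0 0"

```text
t: 14.1
tcp_pos: [0.5664, 0.1204, 0.1265]
ee_rot: [0.0, 0.634, 0.773, 0.001]
ft_force: [0.4, -0.6, 0.0]
gripper_width: 0.416
```

```bash
python3 - <<'E'
from h import *
im,d,K,R,c=cam("side"); P=pts(d,K,R,c); save("sd2",cv2.resize(im[130:270,220:400],None,fx=4,fy=4))
th=np.radians(11.3); ex=np.array([np.cos(th),np.sin(th)]); ey=np.array([-ex[1],ex[0]]); b=np.array([.577,.056])
L=P[...,:2]-b; x=L@ex; y=L@ey
m=(abs(x-.003)<.05)&(abs(y-.064)<.008)&(P[...,2]>.03)&(P[...,2]<.1)
print(m.sum(),np.percentile(P[m][:,2],[0,2,5,10,50]))
E
```

```text
479 [0.04249668 0.04416688 0.04472121 0.04551931 0.07331965]
```

View pics/sd2.png

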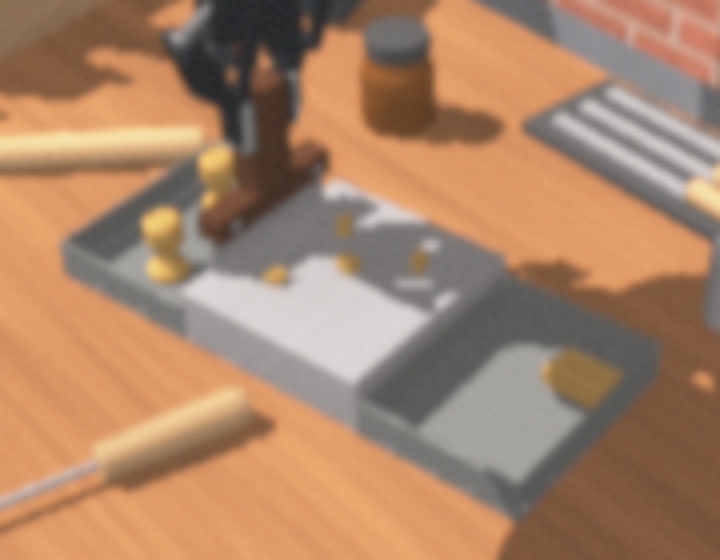

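The scraper is at crop (260,195) over the +y edge of the block, behind all four chips. Feeling for contact.

Emit:
drive_tool --pt "0 0 -1 0 0 0" --pt "0 0 -1.5 0 0 0" --pt "0 0 -1.5 0 0 0"

```text
t: 14.45
tcp_pos: [0.5666, 0.1205, 0.1264]
ee_rot: [0.0, 0.634, 0.773, 0.001]
ft_force: [-2.0, -0.9, 6.6]
gripper_width: 0.411
```

Emit:
drive_tool --pt "0 0 -1 0 0 0" --pt "0 0 -1.5 0 0 0" --pt "0 0 -1.5 0 0 0"

```text
t: 14.75
tcp_pos: [0.5667, 0.1205, 0.1263]
ee_rot: [0.0, 0.634, 0.773, 0.001]
ft_force: [-3.2, -0.8, 7.9]
gripper_width: 0.412
```

Emit:
drive_tool --pt "0 0 1.5 0 0 0" --pt "1.5 -8 1.5 0 0 0" --pt "4 -20 1.5 0 0 0" --pt "6 -32 1.5 0 0 0" --pt "8.5 -44 1.5 0 0 0" --pt "11 -56 1.5 0 0 0" --pt "13.5 -68 1.5 0 0 0" --pt "16 -80 1.5 0 0 0" --pt "18 -92 1.5 0 0 0" --pt "20 -102 1.5 0 0 0"

```text
t: 15.75
tcp_pos: [0.5869, 0.0173, 0.1278]
ee_rot: [0.0, 0.635, 0.773, 0.001]
ft_force: [-1.6, -0.3, -1.9]
gripper_width: 0.416
```

Emit:
drive_tool --pt "2 -10 0 0 0 0" --pt "4 -20 0 0 0 0" --pt "6 -29 0 0 0 0" --pt "8 -38 0 0 0 0" --pt "9 -46 0 0 0 0" --pt "10 -52 0 0 0 0" --pt "11 -56 0 0 0 0" --pt "11 -56 0 0 0 0"

```text
t: 16.55
tcp_pos: [0.598, -0.0391, 0.1278]
ee_rot: [0.0, 0.635, 0.773, 0.001]
ft_force: [-0.3, -0.2, -2.1]
gripper_width: 0.413
```

```bash
python3 - <<'E'
from h import *
th=np.radians(11.3); ex=np.array([np.cos(th),np.sin(th)]); ey=np.array([-ex[1],ex[0]]); b=np.array([.577,.056])
ims=[]
for n in("scene","side"):
    im,d,K,R,c=cam(n); P=pts(d,K,R,c); hsv=cv2.cvtColor(im,cv2.COLOR_RGB2HSV)
    br=((hsv[...,0]>12)&(hsv[...,0]<32)&(hsv[...,1]>120)&(P[...,2]>-.005)&(np.hypot(P[...,0]-b[0],P[...,1]-b[1])<.25)).astype(np.uint8)
    k,lab,st,ce=cv2.connectedComponentsWithStats(br)
    for i in range(1,k):
        if st[i,4]>6:
            m=np.nanmedian(P[lab==i],0); l=m[:2]-b
            if abs(l@ex)<.085: print(n,st[i,4],ce[i].round(),m.round(3),"local",(l@ex).round(3),(l@ey).round(3))
    ims.append(cv2.resize(im[150:270,220:400] if n=="scene" else im[150:270,240:420],None,fx=3.3,fy=3.3))
save("both5",np.vstack([cv2.resize(i,(480,290)) for i in ims]))
E
```

```text
scene 216 [395. 197.] [0.527 0.18  0.035] local -0.025 0.131
scene 235 [413. 220.] [0.6   0.217 0.036] local 0.054 0.153
scene 218 [391. 222.] [0.615 0.169 0.039] local 0.059 0.103
scene 12 [298. 220.] [ 0.608 -0.041  0.01 ] local 0.011 -0.101
scene 260 [271. 231.] [ 0.656 -0.094  0.02 ] local 0.048 -0.163
scene 25 [307. 228.] [ 0.633 -0.018  0.011] local 0.041 -0.083
scene 27 [300. 229.] [ 0.637 -0.032  0.009] local 0.041 -0.098
side 106 [274. 175.] [0.584 0.211 0.036] local 0.037 0.151
side 119 [261. 190.] [0.513 0.173 0.041] local -0.04 0.128
side 31 [341. 215.] [ 0.626 -0.032  0.011] local 0.031 -0.096
side 134 [364. 224.] [ 0.64  -0.098  0.022] local 0.032 -0.163
side 16 [337. 222.] [ 0.599 -0.04   0.011] local 0.003 -0.099
side 14 [327. 230.] [ 0.561 -0.047  0.01 ] local -0.036 -0.098
side 14 [381. 237.] [ 0.655 -0.148  0.   ] local 0.037 -0.216
side 35 [389. 239.] [ 0.663 -0.166 -0.   ] local 0.041 -0.234
side 7 [374. 241.] [ 0.632 -0.144  0.001] local 0.014 -0.207
```

View pics/both5.png

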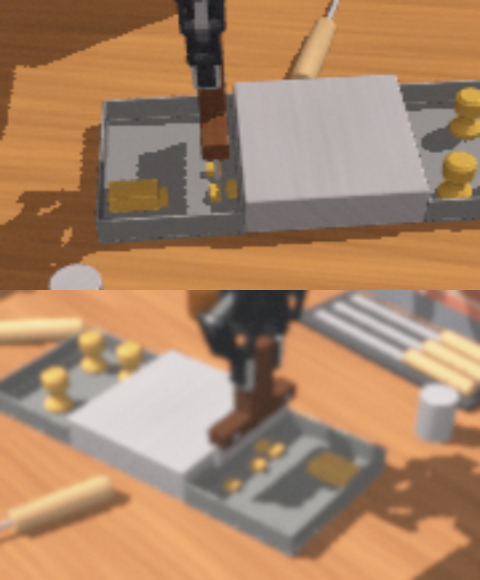

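All four chips lie in the scrap tray: scene crop (210,168), (215,190) and (231,188), and side crop (232,485), (260,463) and (275,450) with some of them seen in both. Their heights are about 0.01 and the block top is bare. Returning the scraper.

```bash
python3 - <<'E'
from h import *
q=[.301,.09,.949,-.03]; Rh=Ro.from_quat([q[1],q[2],q[3],q[0]]).as_matrix()
print(delta(Rh,[.4316,-.3781,.0984]))
R,S=toolR(-11,0); print(delta(R,[.55,-.28,.25]))
E
```

```text
(array([-166.3, -339.6,  -29.4]), array([-26.49, -26.34,  65.66]))
(array([ -47.9, -241.5,  122.2]), array([-0.08,  0.  , 67.78]))
```

Emit:
drive_tool --pt "0 0 30 0 0 0" --pt "0 0 70 0 0 0" --pt "0 -10 110 0 0 7" --pt "0 -40 122 0 0 15" --pt "-5 -75 122 0 0 23" --pt "-10 -110 122 0 0 31" --pt "-20 -145 122 0 0 39" --pt "-30 -180 122 0 0 47" --pt "-40 -210 122 0 0 55" --pt "-48 -240 122 0 0 63"

```text
t: 17.65
tcp_pos: [0.5493, -0.2794, 0.2497]
ee_rot: [-0.0, 0.134, 0.991, 0.001]
ft_force: [0.5, -0.1, -0.7]
gripper_width: 0.415
```

```bash
python3 - <<'E'
from h import *
q=[.301,.09,.949,-.03]; Rh=Ro.from_quat([q[1],q[2],q[3],q[0]]).as_matrix()
for z in(.12,.06,.02,0): print(z,delta(Rh,[.4316+z*.08,-.3781,.0984+z]))
E
```

```text
0.12 (array([-108.1,  -98.7,  -31.3]), array([ -8.24, -34.3 ,   4.43]))
0.06 (array([-112.9,  -98.7,  -91.3]), array([ -8.24, -34.3 ,   4.43]))
0.02 (array([-116.1,  -98.7, -131.3]), array([ -8.24, -34.3 ,   4.43]))
0 (array([-117.7,  -98.7, -151.3]), array([ -8.24, -34.3 ,   4.43]))
```

Emit:
drive_tool --pt "-20 -15 0 -1.6 -6.8 0.9" --pt "-45 -35 0 -3.3 -13.7 1.8" --pt "-65 -55 0 -4.9 -20.5 2.7" --pt "-90 -80 -10 -6.6 -27.4 3.6" --pt "-108 -99 -31 -8.2 -34.3 4.4" --pt "-108 -99 -31 -8.2 -34.3 4.4" --pt "-110 -99 -60 -8.2 -34.3 4.4" --pt "-113 -99 -91 -8.2 -34.3 4.4" --pt "-115 -99 -115 -8.2 -34.3 4.4" --pt "-115 -99 -115 -8.2 -34.3 4.4"

```text
t: 18.65
tcp_pos: [0.4333, -0.3755, 0.1303]
ee_rot: [0.298, 0.09, 0.95, -0.026]
ft_force: [-1.2, 1.0, -2.4]
gripper_width: 0.415
```

```bash
python3 - <<'E'
from h import *
q=[.301,.09,.949,-.03]; Rh=Ro.from_quat([q[1],q[2],q[3],q[0]]).as_matrix()
for z in(.01,0): print(z,delta(Rh,[.4316+z*.08,-.3781,.0984+z]))
E
```

```text
0.01 (array([ -0.9,  -2.6, -21.9]), array([-0.46, -0.29, -0.09]))
0 (array([ -1.7,  -2.6, -31.9]), array([-0.46, -0.29, -0.09]))
```

Emit:
drive_tool --pt "0 -2 -8 -0.4 -0.3 0" --pt "0 -3 -16 -0.4 -0.3 0" --pt "-1 -3 -22 -0.4 -0.3 0" --pt "-1 -3 -26 -0.4 -0.3 0" --pt "-2 -3 -29 -0.4 -0.3 0" --pt "-2 -3 -30 -0.4 -0.3 0" --pt "-2 -3 -30 -0.4 -0.3 0"

```text
t: 19.35
tcp_pos: [0.4313, -0.3786, 0.1004]
ee_rot: [0.301, 0.09, 0.949, -0.029]
ft_force: [-0.2, 0.2, -2.1]
gripper_width: 0.412
```

Emit:
drive_tool --pt "0 0 -1 0 0 0" --pt "0 0 -2 0 0 0" --pt "0 0 -2 0 0 0"

```text
t: 19.65
tcp_pos: [0.4314, -0.3787, 0.0986]
ee_rot: [0.301, 0.09, 0.949, -0.029]
ft_force: [-0.4, -0.4, -1.6]
gripper_width: 0.412
```

Emit:
drive_tool --pt "0 0 -1 0 0 0" --pt "0 0 -2 0 0 0" --pt "0 0 -2 0 0 0"

```text
t: 19.95
tcp_pos: [0.4317, -0.3788, 0.0985]
ee_rot: [0.302, 0.089, 0.949, -0.029]
ft_force: [-12.0, 7.7, 13.0]
gripper_width: 0.419
```

Contact on the rest. I'll ease off, release and back out along the handle.

Emit:
drive_tool --pt "0 0 0 0 0 0" --pt "0 0 0 0 0 0"

```text
t: 20.15
tcp_pos: [0.4318, -0.3791, 0.0989]
ee_rot: [0.302, 0.089, 0.949, -0.03]
ft_force: [-0.2, -0.0, -1.5]
gripper_width: 0.416
```

Emit:
drive_tool --pt "0 0 0 0 0 0" --pt "0 0 0 0 0 0" --pt "0 0 0 0 0 0" --pt "0 0 0 0 0 0" --pt "-6 1 8 0 0 0" --pt "-17 3 25 0 0 0" --pt "-34 7 49 0 0 0" --pt "-50 10 73 0 0 0" --pt "-67 13 98 0 0 0" --pt "-67 13 120 0 0 0" --grip 65

```text
t: 21.15
tcp_pos: [0.3633, -0.3661, 0.2207]
ee_rot: [0.302, 0.089, 0.949, -0.031]
ft_force: [0.9, 0.1, -0.4]
gripper_width: 0.761
```

```bash
python3 - <<'E'
from h import *
im,d,K,R,c=cam("scene"); P=pts(d,K,R,c); I=im.astype(int); save("s6",im[80:290,120:470])
near=(np.hypot(P[...,0]-.45,P[...,1]+.374)<.11)
dk=near&(P[...,2]>.035)&(P[...,2]<.14)&(I.max(-1)<125)&(I[...,0]-I[...,2]>18)&(I[...,1]<75)
k,lab,st,ce=cv2.connectedComponentsWithStats(dk.astype(np.uint8)); i=1+st[1:,4].argmax(); Q=P[lab==i]
print(len(Q),Q.min(0).round(3),Q.max(0).round(3)); B=Q[Q[:,2]<.075]; w=np.linalg.svd(B-B.mean(0),full_matrices=False)[2]
print("bar mid",((B.max(0)+B.min(0))/2).round(4),w[0].round(3))
H=Q[Q[:,2]>.085]; rng=np.random.default_rng(0); best=None
for _ in range(500):
    a=H[rng.choice(len(H),3,False)]; n=np.cross(a[1]-a[0],a[2]-a[0]); l=np.linalg.norm(n)
    if l<1e-6: continue
    inl=abs((H-a[0])@(n/l))<.0015
    if best is None or inl.sum()>best.sum(): best=inl
F=H[best]; n=np.linalg.svd(F-F.mean(0))[2][2]; n*=np.sign(n[2]); print("lean",90-np.degrees(np.arccos(n[2])),"yaw",np.degrees(np.arctan2(n[1],n[0])),"mid",(F.max(0)+F.min(0))/2)
print(bot.get_state()["tcp_pos"],bot.get_state()["ft_force"])
E
```

```text
787 [ 0.406 -0.439  0.049] [ 0.48  -0.327  0.133]
bar mid [ 0.4545 -0.3829  0.0619] [ 0.166  0.986 -0.013]
lean 34.92728465614143 yaw -13.465890452086601 mid [ 0.4336146  -0.37744649  0.10897922]
[ 0.36480679 -0.36809441  0.22581681] [ 0.94526948 -1.85609272  3.5057679 ]
```

View pics/s6.png

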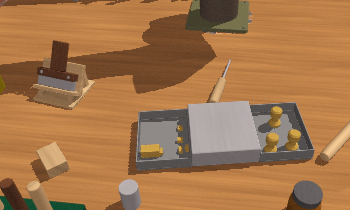

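The scraper is back on its rest at (60,70). Three knobs stand in the right tray, the offcut and chips are in the left one, and the block is bare. Settling briefly, then handing in.

Emit:
drive_tool --pt "0 0 20 0 0 0" --pt "0 0 30 0 0 0" --pt "0 0 30 0 0 0" --pt "0 0 30 0 0 0" --pt "0 0 30 0 0 0"

```text
t: 21.7
tcp_pos: [0.3646, -0.3674, 0.2539]
ee_rot: [0.304, 0.089, 0.948, -0.032]
ft_force: [-0.4, 0.4, 0.2]
gripper_width: 0.762
```

```bash
python3 -c "
from cell import bot
print(bot.get_state()['ft_force'],bot.job_done())"
```

```text
the job is handed in; nothing more can be done
[-0.35158062  0.41648807  0.20387154] None
```

The job is handed in at 21.7 s of the 62 s allowed; the system gives no verdict, so success rests on my own checks below. I set the knob in the +y tray with the finished knobs, swept all four chips into the scrap tray in one pass, leaned the scraper back on its rest and moved the arm clear.

What the last checks showed:
- **Knob:** it stands upright in its tray with the other two, which look undisturbed. I judged upright from the picture and its top height (0.051 m), not from a measured angle. My first grip looked too high on its head, so I regripped 6 mm lower before lifting.
- **Chips:** the scene and side views together show four chips at tray-floor height (about 0.01 m), and the block top is bare.
- **Scraper:** it leans at 34.9°. Its handle is within about 1 mm and its bar within about 4 mm of where they were measured at the start.
- **Squareness:** the handle-face reading (-13.5°, against -11.2° at the start) suggests a turn of about 2°, while the bar suggests 1° or less. Both are far inside the 0.2 rad limit.
- **Bystanders and arm:** the final picture shows no sign that the bystanders in view moved, but I did not measure them. The arm was clear, with the wrist force near zero.

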